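# Fit the missing shelf bracket

## Task

The lower shelf of the little steel rack still lacks one bracket: fit the loose bracket to the upright that has none there, level with its fitted partner on the other upright. Put both of its hooks into the slots, then press it down until it is fully home and locked. Leave the tools and the jar where they are, and let go of the bracket.

Things in the scene. Friction and masses are not known exactly. Their poses are not given: they have to be found in the camera images.
- bracket: loose bare steel channel bracket, 22 mm wide (y), 130 mm long, 96 mm deep at the heel, 280 g, standing upright on its flat lower edge. Origin: bottom of its rear (heel) edge, mid-width; x points out of the rear edge (nose at x -130), z up. Flat top at z 96 mm all along. Underside z 0 from the heel to x -70, then sloping up to z 70 mm at the nose
- hold (a point): a good place to hold the loose bracket, mid-width between its cheeks, which are 22 mm apart outside: 95 mm in front of the heel (x -95 mm), z 82 mm, that is 14 mm under its top; the cheeks reach down to z 29 mm here
- upper_hook (a point): bracket's upper hook: middle of the underside of its neck at the rear edge (x 0, z 83 mm); the lower hook is the same 72 mm below. Both 5 mm thick (y): a neck 9 mm high that sticks out 9 mm behind the edge, ending in a tang (x 4 to 9 mm, round at its end) that reaches 9 mm below the neck's underside
- heel_top (a point): middle of the bracket's flat top, 18 mm in front of its rear edge (x -18, z 96 mm): where to press it down. Pressed more than 40 mm in front of the upright it tends to jam
- seat (a point): where the bracket's origin must end: on the slotted front face (which looks to the robot's right) of the upright lacking a lower bracket, mid-width, 64 mm above the counter. x points into the upright, the way the hooks go in, z up; the locked bracket has these axes. Hooks go in with the bracket level and 9 to 15 mm (best 12) above its final place, till its rear edge meets the upright; then straight down
- upper_slot (a point): middle of the lower edge of the slot for the upper hook, on the front face, 83 mm above the seat; the lower hook's is 72 mm below, one slot between. Slots: 9 mm wide, 24 high, 36 apart, 3 mm wall. A spring tongue inside resists the upper tang from about 9 to 3 mm above the final place: 10 to 25 N push past it, it snaps over, and the necks stop hard on the slots' lower edges
- shelf_edge (a point): front edge of the fixed wire shelf, straight above the seat, 340 mm above the counter (its underside): 90 mm in front of the slotted face, 300 mm wide, on short brackets that come down to 280 mm at the uprights. So a hand must come in leaning back, some 40 to 45 degrees. Fixed upright: 30 x 30 mm, 400 high, its foot plate 60 mm wide, 5 thick, reaches 60 mm to the front
- fitted_heel (a point): same point as the seat, on the other upright, 200 mm away, for the identical bracket already fitted there (fixed). The loose one may belong on the upright nearer to the robot or on the farther one
- screw_jar: glass jar 60 mm in diameter, 85 mm high, standing between the fronts of the uprights; origin under its centre; to be left alone
- hammer: claw hammer with wooden grip, 260 mm long, lying on the counter at the far right; origin under its middle; to be left alone
- screwdriver: red-handled screwdriver, 200 mm long, lying on the counter beyond the bracket; to be left alone
- spanner: adjustable spanner, 190 mm long, 11 mm thick, lying on the counter between the bracket and the rack; to be left alone
- pliers: blue pliers, 165 mm long, lying on the counter to the robot's right; to be left alone
Mind the look-alikes: they are no part of the job. There is more than one size of the bracket; the one meant has the size given above.

How it is judged:
By the outcome, as a careful person would: the job done as asked, in the order asked, and still so for the second after the job is handed in, with the robot touching nothing.
It also fails if it takes over 53 s, if anything falls off the work surface, if the arm or the gripper's body presses on something with over 40 N, if the wrist force passes 120 N, or if a joint passes its speed limit or range.

## Robot

A 7-joint arm with a two-finger parallel gripper is mounted at the origin on the work surface. World frame = base frame: x ahead of the robot, y to its left, z up, the work surface at z = 0. Lengths are in m, angles in rad, forces in N, time in s.
With the tool pointing down it reaches from about 0.35 to 0.9 m from the base axis. Payload 19.9 kg.
Tool frame: the origin (TCP) lies between the finger pads; the fingertips stand 19 mm ahead of it and the grasp point (between the pads) is the TCP; z points along the fingers, y is the direction in which the jaws open and shut (so a half turn about z gives the same grasp; the last joint's range is limited). The gripper opens to 94 mm and grips with 3 to 60 N. Pads are 16 mm wide; open, the fingers measure 119 mm over their backs; the gripper's body (75 mm by 177 mm) begins 78 mm behind the grasp point.
Start: joints at [1.109, 0.417, -0.01, 1.614, 0.005, 1.111, -0.053], TCP at [0.255, -0.57, 0.192] pointing down, gripper open.
Joint ranges: [-2.81, 2.81], [-0.39, 2.02], [-1.27, 1.25], [0.06, 2.57], [-1.19, 4.33], [0.19, 2], [-2.82, 2.82]. Speed limits (rad/s): [1.89, 1.89, 2.39, 2.39, 3.01, 3.01, 3.01].

## Interface

Orientations are given as a 3x3 rotation matrix whose columns are the frame's x, y, z axes.
In Python, from rig import robot gives the robot as it stands. Calls block until the motion is done:
- robot.move_ptp(position, orientation): joint-space move of the TCP to a pose.
- robot.move_linear(position, velocity=0.15, frame=None, threshold=None): straight line of the TCP; frame=None keeps the orientation; velocity is the mean speed in m/s. With threshold (N) it stops when the force on the tool has changed by that much, and returns True; else False.
- robot.goto_joints(angles): joint-space move.
- robot.gripper_to(opening): finger opening in m; the grip force is fixed at half the most; returns when the fingers have stopped.
- robot.pause(seconds).
- robot.ik(position, orientation): joint angles nearest the present ones, or None.
- robot.get_state(): the state.
- robot.grab_frame(name): name is "side" or "top" or "wrist"; returns the picture (384x512x3 uint8, red, green, blue); there is no depth.
- robot.camera_info(name): a dict with "fx", "fy", "cx", "cy" (pixels), "dist" ([k1, k2, p1, p2, k3] as OpenCV has them; the pictures are not rectified), "rvec" (rotation vector, rad) and "tvec" (3), from world to camera coordinates, as OpenCV has them. Camera axes: x right, y down, z forward; pixel columns grow to the right and rows downward; lengths in m; the calibration is good to about 2 mm. A picture is of the moment at which its call begins: read the wrist's pose just before it. camera_info takes no time and is no camera call; for the wrist camera it gives the pose at the moment of the call.
A pose or a line that the arm cannot do raises robot.PlanningError and nothing moves.
- robot.sign_off(): hands the job in, once; it reports no verdict.
The state is a dict: "time": time; "qpos": joint angles; "joint_vel": joint speeds; "effort": joint torques, N m; "ee_pos": TCP position; "tool_rot": TCP orientation; "force": force on the tool from outside, world axes, zero at the start; "moment": the same for the moment, N m; "opening": finger opening in m.
Only numpy, scipy, OpenCV 4.12 (cv2) and the standard library are available. Lean on these libraries where they do the work, as an engineer would, in place of code of your own. Each camera call takes 0.05 s, during which the arm holds its last target. There are 200 camera calls.

## Working session

There is one attempt and no reset: what is moved stays moved. The work goes in short steps, each a Python script; the robot and the scene stay as the last script left them, time stands still between calls to the robot, and variables do not carry over. Pictures are saved under pics/ and viewed, about 8 in all and at most 12, crops included, and the job is handed in when it is done.

```bash
ls; mkdir -p pics; python3 - <<'E'
from rig import robot
import cv2,numpy as np
for n in("side","top"):
    f=robot.grab_frame(n); cv2.imwrite(f"pics/{n}0.png",f[:,:,::-1])
    c=robot.camera_info(n);R=cv2.Rodrigues(np.array(c["rvec"]))[0]
    print(n,c["fx"],c["dist"],"C",-R.T@np.array(c["tvec"]),"fwd",R[2])
a=cv2.imread("pics/side0.png");b=cv2.imread("pics/top0.png")
print(robot.get_state()["time"])
for n,i in(("side",a),("top",b)):cv2.imwrite(f"pics/{n}0b.png",cv2.resize(i,(800,600),interpolation=cv2.INTER_CUBIC))
E
```

```text
pics
side 408.7300656272245 [-0.13013373  0.          0.          0.          0.        ] C [ 0.06830635 -1.06420087  1.02450662] fwd [ 0.30882897  0.75334523 -0.58059937]
top 399.7794499263124 [-0.0747873  0.         0.         0.         0.       ] C [ 0.31970186 -0.02288543  1.21840532] fwd [ 0.19037092  0.00332341 -0.98170661]
0.1
```

View pics/side0b.png

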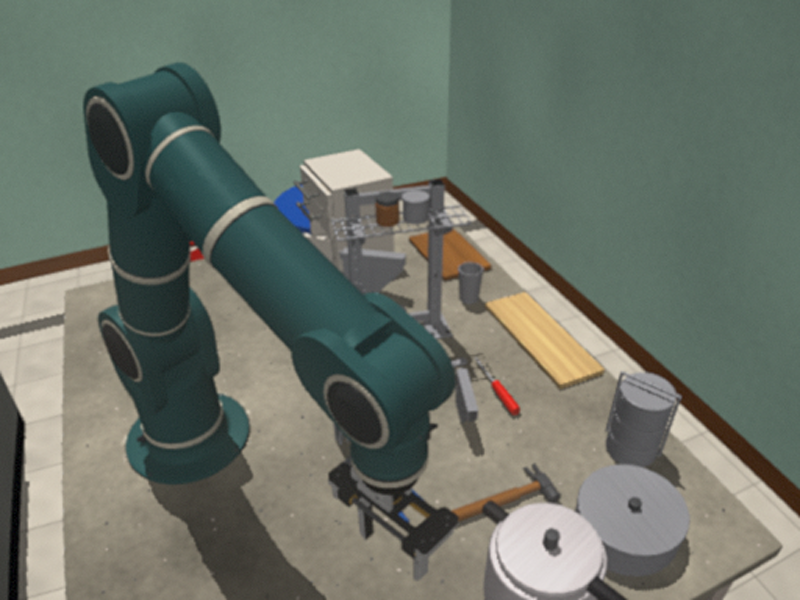

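View pics/top0b.png

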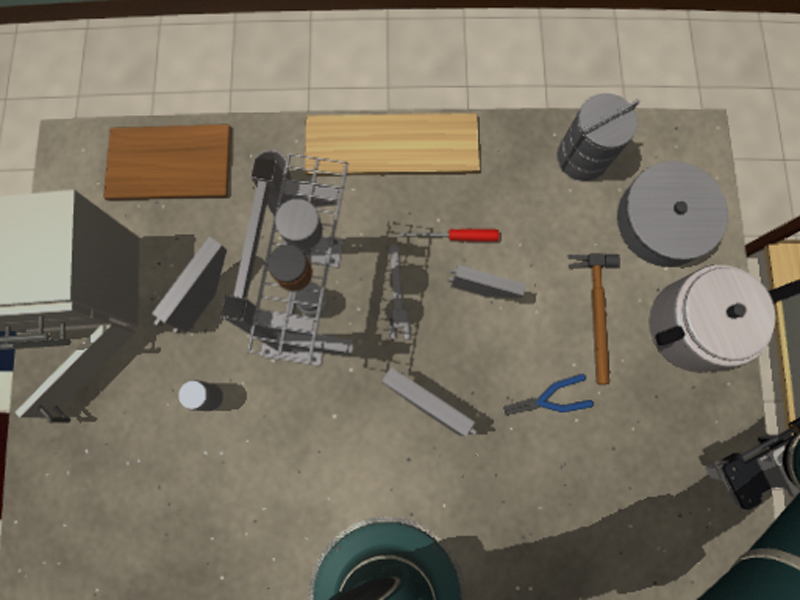

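Top view (800x600 scale): the rack uprights are at (265,165) far and (237,305) near, and the slotted faces look right. There are four bracket-like bars: (488,283), (430,402), (190,283) and (65,370). Their lengths on the plane z = 96 mm will tell them apart. I'll enlarge next.

```bash
cat > h.py <<'E'
from rig import robot
import cv2,numpy as np
def cam(n,c=None):
    c=c or robot.camera_info(n);K=np.array([[c["fx"],0,c["cx"]],[0,c["fy"],c["cy"]],[0,0,1]])
    return K,np.array(c["dist"],float),np.array(c["rvec"],float),np.array(c["tvec"],float)
def ray(n,uv,c=None):
    K,d,r,t=cam(n,c);R=cv2.Rodrigues(r)[0]
    p=cv2.undistortPoints(np.array(uv,float).reshape(-1,1,2),K,d).reshape(-1,2)
    D=np.c_[p,np.ones(len(p))]@R
    return -R.T@t,D/np.linalg.norm(D,axis=1)[:,None]
def onplane(n,uv,z,c=None):
    C,D=ray(n,uv,c);return C+D*((z-C[2])/D[:,2])[:,None]
def proj(n,P,c=None):
    K,d,r,t=cam(n,c);return cv2.projectPoints(np.array(P,float).reshape(-1,1,3),r,t,K,d)[0].reshape(-1,2)
def tri(obs):
    A=np.zeros((3,3));b=np.zeros(3)
    for n,uv,c in obs:
        C,D=ray(n,[uv],c);M=np.eye(3)-np.outer(D[0],D[0]);A+=M;b+=M@C
    return np.linalg.solve(A,b)
def crop(f,x,y,w,h,s,name):
    cv2.imwrite(name,cv2.resize(f[y:y+h,x:x+w,::-1],None,fx=s,fy=s,interpolation=cv2.INTER_CUBIC))
E
python3 - <<'E'
from h import *
t=cv2.imread("pics/top0.png")[:,:,::-1];s=cv2.imread("pics/side0.png")[:,:,::-1]
crop(t,140,90,210,195,3.8,"pics/t1.png") if 0 else crop(t,140,90,205,155+40,3.07,"pics/t1.png")
crop(s,195,105,125,170,3.5,"pics/s1.png")
k=.64
for nm,a,b in(("A",(452,274),(522,295)),("B",(385,374),(470,432)),("C",(155,322),(215,240)),("jar?",(290,290),(195,395))):
    P=onplane("top",np.array([a,b])*k,.096);print(nm,P.round(3),np.linalg.norm(P[0]-P[1]))
P=onplane("top",np.array([(237,305),(265,165)])*k,.4);print(P.round(3),np.linalg.norm(P[0]-P[1]))
E
```

```text
A [[ 0.588 -0.128  0.096]
 [ 0.547 -0.255  0.096]] 0.13414034197239486
B [[ 0.406 -0.002  0.096]
 [ 0.301 -0.151  0.096]] 0.1819263765514182
C [[0.505 0.421 0.096]
 [0.66  0.316 0.096]] 0.18756812788728078
jar? [[0.562 0.171 0.096]
 [0.371 0.34  0.096]] 0.25453627265816076
[[0.477 0.19  0.4  ]
 [0.677 0.158 0.4  ]] 0.20233524362934907
```

View pics/t1.png

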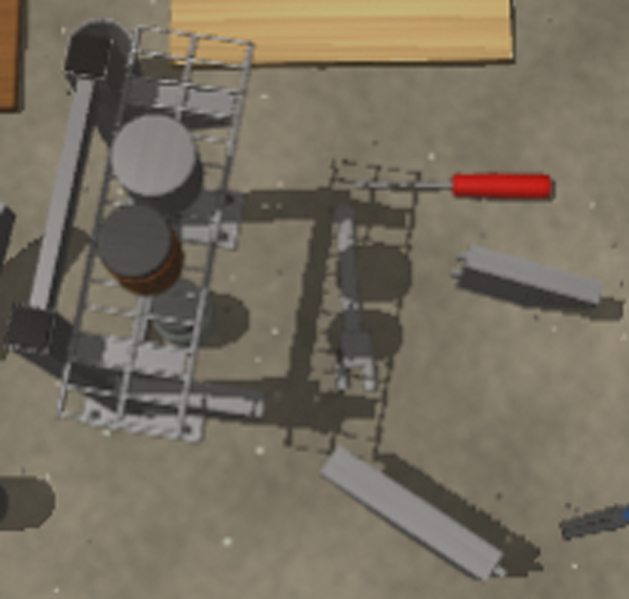

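View pics/s1.png

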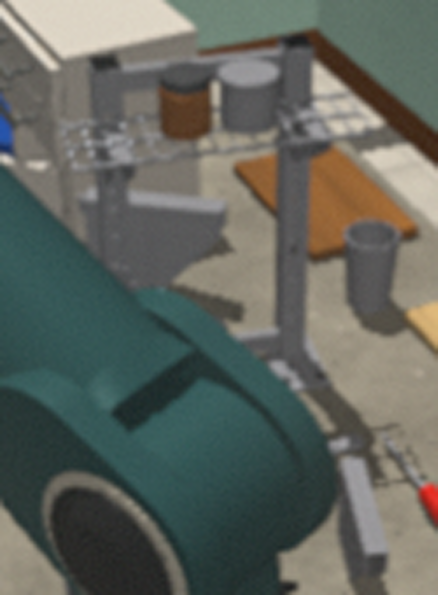

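Fitted bracket: it sits on the near upright, so the far upright lacks one. Candidates (t1 crop pixels, lengths on the z = 96 mm plane):
- A at (533,275): 134 mm long, hooks at the left end (458,268). It matches the 130 mm bracket.
- B at (415,515): 182 mm.
- C, behind the rack: 188 mm.
- The fourth lies off by the box.

A is the one, and the enlarged crop confirms it. Next I measure it more finely and move to a leaned pre-grasp.

```bash
cat >> h.py <<'E'
def tool(n,lean):  # n: unit heading (horizontal) towards rack; tool z leans toward n, y horizontal
    n=np.array([n[0],n[1],0])/np.hypot(n[0],n[1]);z=np.sin(lean)*n-np.cos(lean)*np.array([0,0,1.])
    y=np.cross([0,0,1.],n);y=y
    return np.c_[np.cross(y,z),y,z]
E
python3 - <<'E'
from h import *
o=np.array([140,90]);T=lambda *p:[np.array(q)/3.07+o for q in p]
S=lambda q:np.array(q)/3.5+np.array([195,105])
P=onplane("top",T((466,258),(602,293),(470,247),(463,270)),.096);print("A",P.round(4),np.linalg.norm(P[0]-P[1]),np.linalg.norm(P[2]-P[3]))
for a,b in(((32,328),(107,62)),((89,57),(295,42))):
    print("upr",tri([("top",T(a)[0],None),("side",S(b),None)]).round(4),onplane("top",T(a),.4).round(4))
n=(P[0]-P[1])[:2];n/=np.linalg.norm(n);H=P[0].copy();H[:2]-=.095*n;H[2]=.082
print("n",n,np.degrees(np.arctan2(n[1],n[0])),"hold",H)
st=robot.get_state();print(st["tool_rot"].round(2) if hasattr(st["tool_rot"],"round") else st["tool_rot"])
for nn,h in((n,H),((.158,.987),np.array([.66,.05,.158]))):
  for sgn in(1,-1):
    for l in (40,43):
      R=tool(nn,np.radians(l));R[:,:2]*=sgn
      for d in(0,.1,.15): 
        q=robot.ik(h-d*R[:,2],R);print(sgn,l,d,None if q is None else np.round(q,2))
E
```

```text
A [[ 0.5919 -0.135   0.096 ]
 [ 0.5565 -0.2616  0.096 ]
 [ 0.6025 -0.1391  0.096 ]
 [ 0.5803 -0.1318  0.096 ]] 0.13141639193802765 0.02332518775896668
upr [0.4746 0.1922 0.3999] [[0.4733 0.1925 0.4   ]]
upr [0.6704 0.1597 0.3981] [[0.6697 0.1593 0.4   ]]
n [0.26892697 0.96316057] 74.39957497544927 hold [ 0.56634089 -0.22651418  0.082     ]
[[ 0.91  0.41 -0.  ]
 [ 0.41 -0.91  0.  ]
 [-0.   -0.   -1.  ]]
1 40 0 [ 0.54  0.72  0.19  1.62 -0.79  1.28 -2.29]
1 40 0.1 [ 0.59  0.68  0.25  1.5  -0.74  1.46 -2.33]
1 40 0.15 [ 0.62  0.67  0.28  1.42 -0.73  1.55 -2.34]
1 43 0 [ 0.56  0.75  0.19  1.6  -0.82  1.32 -2.26]
1 43 0.1 [ 0.61  0.71  0.25  1.48 -0.78  1.5  -2.3 ]
1 43 0.15 [ 0.64  0.71  0.28  1.4  -0.76  1.59 -2.31]
-1 40 0 [ 0.99  0.76 -0.46  1.6  -0.38  1.12  0.55]
-1 40 0.1 [ 1.04  0.7  -0.43  1.48 -0.38  1.31  0.55]
-1 40 0.15 [ 1.06  0.69 -0.41  1.4  -0.38  1.41  0.54]
-1 43 0 [ 1.01  0.79 -0.46  1.58 -0.41  1.14  0.58]
-1 43 0.1 [ 1.05  0.74 -0.43  1.46 -0.41  1.34  0.57]
-1 43 0.15 [ 1.07  0.72 -0.41  1.38 -0.4   1.44  0.57]
1 40 0 [ 0.2   0.58  0.03  1.65 -0.81  1.13 -2.64]
1 40 0.1 [ 0.25  0.51  0.09  1.57 -0.76  1.31 -2.67]
1 40 0.15 [ 0.28  0.49  0.12  1.51 -0.75  1.4  -2.68]
1 43 0 [ 0.22  0.59  0.03  1.65 -0.86  1.15 -2.59]
1 43 0.1 [ 0.27  0.53  0.1   1.57 -0.81  1.33 -2.62]
1 43 0.15 [ 0.3   0.52  0.13  1.51 -0.79  1.43 -2.63]
-1 40 0 [ 0.7   0.68 -0.69  1.63 -0.35  0.96  0.17]
-1 40 0.1 [ 0.77  0.6  -0.66  1.55 -0.38  1.16  0.2 ]
-1 40 0.15 [ 0.8   0.57 -0.64  1.49 -0.39  1.26  0.2 ]
-1 43 0 [ 0.73  0.7  -0.7   1.63 -0.39  0.97  0.22]
-1 43 0.1 [ 0.8   0.62 -0.67  1.55 -0.41  1.17  0.24]
-1 43 0.15 [ 0.83  0.59 -0.65  1.49 -0.42  1.27  0.25]
```

```bash
python3 - <<'E'
from h import *
print("pot",onplane("top",np.array([(715,318),(665,325),(675,215)])*.64,.2).round(3))
s=robot.get_state();p=np.array(s["ee_pos"]);p[2]+=.1
n=np.array([.269,.963]);H=np.array([.5663,-.2265,.082]);R=tool(n,np.radians(43));R[:,:2]*=-1
robot.move_linear(p,.3)
robot.move_ptp(H-.15*R[:,2],R)
c=robot.camera_info("wrist");Rc=cv2.Rodrigues(np.array(c["rvec"]))[0];C=-Rc.T@np.array(c["tvec"])
print("cam in tool",R.T@(C-(H-.15*R[:,2])),"fwd",R.T@Rc[2],c["fx"])
f=robot.grab_frame("wrist");np.save("w1.npy",f);import pickle;pickle.dump(c,open("w1.pkl","wb"))
g=robot.grab_frame("side");cv2.imwrite("pics/side1.png",g[:,:,::-1])
crop(f,0,0,512,384,1.56,"pics/w1.png");print(robot.get_state()["time"],robot.get_state()["ee_pos"])
print("proj hold,seat,upper slot",proj("wrist",[[.5663,-.2265,.082],[.668,.1445,.064],[.668,.1445,.147]],c).round(0))
E
```

```text
pot [[ 0.482 -0.56   0.2  ]
 [ 0.471 -0.472  0.2  ]
 [ 0.664 -0.509  0.2  ]]
cam in tool [ 0.08233048 -0.00067381 -0.19319517] fwd [-2.84361146e-01  7.47327915e-04  9.58716945e-01] 339.4353571352086
2.075 [ 0.53840529 -0.32590515  0.19217172]
proj hold,seat,upper slot [[254. 174.]
 [252. -27.]
 [252. -85.]]
```

View pics/w1.png

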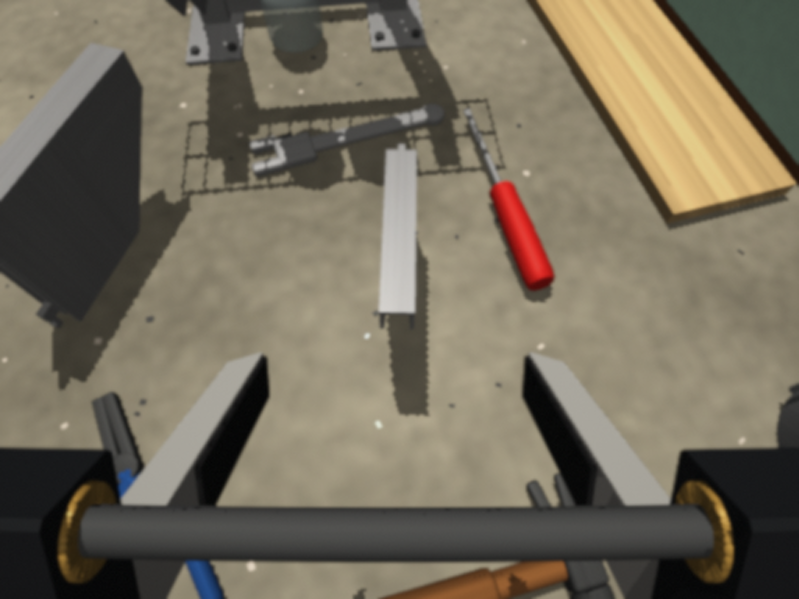

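Wrist view: bracket A stands with its hook at (402,147), heel edge at (386..417,152) and nose edge at (379..416,312), and nothing blocks the jaws. I refine from this and grasp.

```bash
python3 - <<'E'
from h import *
import pickle;c=pickle.load(open("w1.pkl","rb"));f=np.load("w1.npy")
# top face: bright, low-saturation blob within window
hsv=cv2.cvtColor(f,cv2.COLOR_RGB2HSV);m=((hsv[...,1]<30)&(hsv[...,2]>125)).astype(np.uint8);w=np.zeros_like(m);w[90:206,235:275]=1;m&=w
k,l,st,ce=cv2.connectedComponentsWithStats(m);i=1+np.argmax(st[1:,4]);print(st[i])
ys,xs=np.nonzero(l==i);P=onplane("wrist",np.c_[xs,ys],.096,c)[:,:2].astype(np.float32)
r=cv2.minAreaRect(P);print("rect",r)
Q=onplane("wrist",np.array([(402,151),(397.5,312)])/1.5625,.096,c);print(Q.round(4),np.linalg.norm(Q[0]-Q[1]))
E
```

```text
[ 242   92   25  109 2335]
rect ((0.575990617275238, -0.1973150372505188), (0.13546521961688995, 0.022970521822571754), 73.33013916015625)
[[ 0.595  -0.1395  0.096 ]
 [ 0.5571 -0.2618  0.096 ]] 0.12805817685557686
```

```bash
python3 - <<'E'
from h import *
a=np.radians(73.4);n=np.array([np.cos(a),np.sin(a)]);R=tool(n,np.radians(43));R[:,:2]*=-1
H=np.array([.5755-.03*n[0],-.1995-.03*n[1],.082])
robot.move_linear(H-.1*R[:,2],.2,frame=R)
robot.move_linear(H,.12)
robot.gripper_to(0.0)
s=robot.get_state();print(s["time"],s["opening"],np.round(s["force"],1),np.round(s["ee_pos"],4))
robot.move_linear(H+[0,0,.12],.2)
# to stand-off 90 mm in front of the seat, 14 mm above final
m=np.array([.164,.986,0]);m/=np.linalg.norm(m);R2=tool(m,np.radians(43));R2[:,:2]*=-1
seat=np.array([.670-.015*m[0],.1595-.015*m[1],.064])
G=seat-.095*m+[0,0,.082]
robot.move_ptp(G-.09*m+[0,0,.05],R2)
s=robot.get_state();print(s["time"],s["opening"],np.round(s["force"],1),np.round(s["ee_pos"],4))
for nme in("wrist","side"):
    c=robot.camera_info(nme);f=robot.grab_frame(nme);np.save(nme+"2.npy",f);import pickle;pickle.dump(c,open(nme+"2.pkl","wb"))
    if nme=="wrist":crop(f,0,0,512,384,1.56,"pics/w2.png")
    else: crop(f,195,105,150,150,4,"pics/s2.png")
E
```

```text
4.5583 0.021355133274659252 [ 0.7  0.6 -0.2] [ 0.567  -0.2283  0.082 ]
6.1333 0.021028860524391117 [ 1.1 -0.  -3.1] [ 0.6369 -0.0377  0.1952]
```

View pics/w2.png

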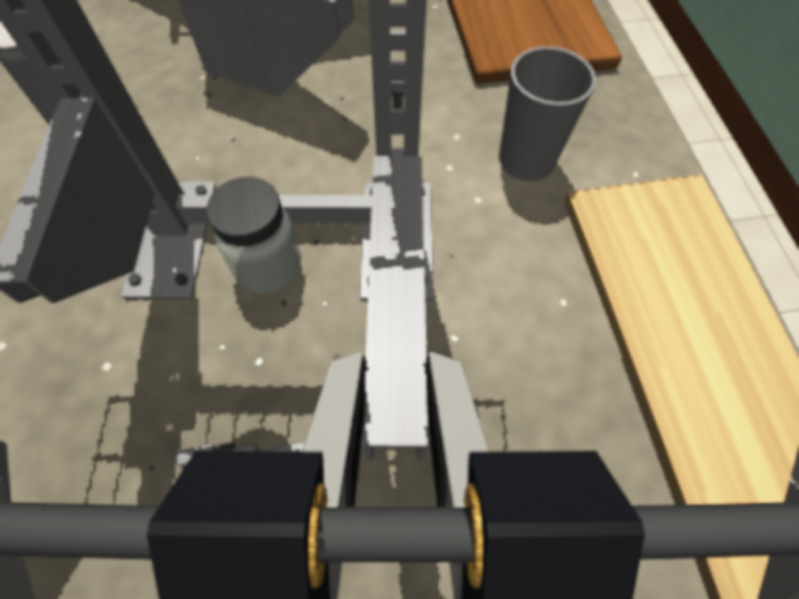

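View pics/s2.png

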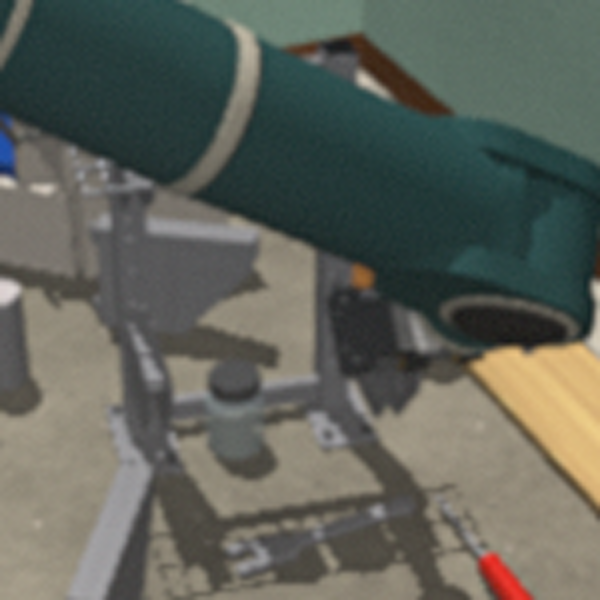

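Wrist view: the bracket is held straight (nose middle at (397,440), heel at about (399,158)). The far upright is behind it at x 375..425, with slots at (398,28), (397,57), (397,100) and (397,142). I now measure slot and bracket lateral positions in the same picture.

```bash
python3 - <<'E'
from h import *
import pickle;c=pickle.load(open("wrist2.pkl","rb"));f=np.load("wrist2.npy");g=cv2.cvtColor(f,cv2.COLOR_RGB2GRAY).astype(float)
m=np.array([.164,.986,0]);m/=np.linalg.norm(m);u=np.array([m[1],-m[0],0]);seat=np.array([.670-.015*m[0],.1595-.015*m[1],.064])
tcp=np.array(robot.get_state()["ee_pos"])
def face(uv):
    C,D=ray("wrist",uv,c);t=((seat-C)@m)/(D@m);P=C+D*t[:,None];return np.c_[(P-seat)@u*1e3,P[:,2]*1e3]
print("tcp u rel seat mm",(tcp-seat)@u*1e3)
for r in(8,25,48,75,85):
    row=g[r-1:r+2,230:285].mean(0);d=np.gradient(cv2.GaussianBlur(row[None],(0,0),1)[0])
    print(r,row[::1].astype(int)[0:55])
for r in (130,150,200,220,240,260,270,278):
    row=g[r-1:r+2,225:285].mean(0);print("b",r,row.astype(int))
E
```

```text
tcp u rel seat mm 0.0480600093259742
8 [ 72  73  72  74  74  73  68  64  61  60  60  60  61  61  61  61  61  60
  61  61  61  60  60  60  61  61  61  61  61  60  61  61  61  60  60  61
  61  61  61  61  61  65  83 114 138 145 148 149 149 149 148 147 146 146
 147]
25 [ 78  77  77  76  76  76  73  69  64  62  61  60  61  61  61  61  61  60
  60  60  61  62  61  61  62  62  62  61  61  61  61  61  61  61  60  61
  61  62  61  61  65  84 118 145 154 156 157 158 160 160 161 161 160 159
 159]
48 [155 155 156 156 157 158 156 145 116  82  64  60  61  61  62  61  61  60
  60  61  62  62  61  61  62  62  62  62  61  62  62  61  61  60  60  61
  61  60  61  68  90 123 149 158 159 159 157 157 155 155 155 154 155 155
 155]
75 [157 156 155 154 154 154 155 156 150 130  92  66  61  61  61  60  60  60
  60  61  61  62  62  62  63  63  63  61  62  61  61  61  60  61  61  60
  60  62  79 116 152 169 172 173 173 173 174 175 175 176 175 174 173 173
 171]
85 [ 73  72  73  76  87 112 142 154 153 140 109  78  64  61  61  60  61  61
  60  62  69  80  86  88  89  89  89  87  80  69  63  61  60  61  61  60
  6
[... 1383 characters left out ...]
65 213 227 229 229 229 230
 230 229 230 229 229 228 227 227 228 228 227 226 226 226 226 224 224 224
 225 225 225 225 224 224 224 226 226 226 220 197 142  72  24  15  21  27
  56 110 159 183 189 190]
b 270 [103  48  25  21  16  11  13  28  59  96 122 144 179 212 226 228 228 228
 227 228 228 228 227 227 226 226 226 226 225 224 224 224 223 222 222 222
 223 223 223 222 221 221 221 223 223 224 223 212 176 104  37  13  14  19
  26  43  83 137 175 187]
b 278 [ 43  28  22  16  10  12  26  50  75 106 160 208 225 226 226 227 227 226
 226 227 226 226 226 225 224 225 225 225 223 221 221 221 222 220 219 220
 221 222 221 220 220 220 220 221 222 221 213 184 128  75  41  18  11  14
  19  26  34  67 122 166]
```

```bash
python3 - <<'E'
from h import *
import pickle;c=pickle.load(open("wrist2.pkl","rb"))
m=np.array([.164,.986,0]);m/=np.linalg.norm(m);u=np.array([m[1],-m[0],0]);seat=np.array([.670-.015*m[0],.1595-.015*m[1],.064])
s=robot.get_state();tcp=np.array(s["ee_pos"]);print(np.array(s["tool_rot"])[:,1],u)
def pl(uv,p,nrm):
    C,D=ray("wrist",uv,c);t=((p-C)@nrm)/(D@nrm);return C+D*t[:,None]
for r,a,b in((8,236.5,272.7),(48,238.2,270.8),(75,239.9,268.9),(85,240.6,268.3),(85,250.2,258.8)):
    P=pl([(a,r),(b,r)],seat,m);q=(P-seat)@u*1e3;print("upr",r,q.round(2),q.mean().round(2),P[0,2].round(4))
for r,a,b in((200,235,272.3),(220,234.2,272.9),(240,233.75,272.5)):
    P=pl([(a,r),(b,r)],tcp+[0,0,.014],np.array([0,0,1.]));q=(P-tcp)@u*1e3;print("br",r,q.round(2),q.mean().round(2),"x from tcp",((P-tcp)@m*1e3).round(1))
# slots: vertical extents on the column
f=np.load("wrist2.npy");g=cv2.cvtColor(f,cv2.COLOR_RGB2GRAY).astype(float);col=g[:108,252:257].mean(1)
d=np.gradient(cv2.GaussianBlur(col[:,None],(0,0),.8)[:,0])
e=[i for i in range(1,107) if abs(d[i])>5 and abs(d[i])>=abs(d[i-1]) and abs(d[i])>abs(d[i+1])]
P=pl([(254.5,i) for i in e],seat,m);print([(i,round(d[i]),round(z*1e3)) for i,z in zip(e,P[:,2])])
colb=g[95:190,252:257].mean(1);print(colb.astype(int))
E
```

```text
[ 9.86165186e-01 -1.65763764e-01 -7.75317397e-04] [ 0.98644795 -0.16407451  0.        ]
upr 8 [-14.33  15.17] 0.42 0.2152
upr 48 [-14.52  15.37] 0.43 0.1751
upr 75 [-14.13  14.93] 0.4 0.1419
upr 85 [-13.9   14.85] 0.48 0.128
upr 85 [-3.93  4.99] 0.53 0.128
br 200 [-11.54  10.65] -0.44 x from tcp [16.3 16.3]
br 220 [-11.69  10.69] -0.5 x from tcp [3.5 3.5]
br 240 [-11.65  10.16] -0.74 x from tcp [-8.6 -8.6]
[(2, -22, 220), (17, 28, 207), (22, -31, 202), (32, 26, 192), (39, -22, 185), (51, 10, 172), (54, -9, 168), (58, -7, 163), (69, 11, 150), (86, 26, 127), (95, -19, 113)]
[108  89  83  83  83  83  83  84  84  83  84  84  84  85  85  85  85  84
  83  84  84  84  83  84  84  85  85  85  86  88  91  92  93  96 102 107
 108 104  95  88  86  86  86  88  91  92  93  95 101 107 110 112 117 127
 133 131 120 104 114 143 160 164 172 184 189 190 183 165 145 135 121 100
  87  85  94 140 194 218 223 224 225 225 225 226 226 226 226 226 226 227
 227 227 227 227 227]
```

```bash
cat >> h.py <<'E'
m=np.array([.164,.986,0]);m/=np.linalg.norm(m);u=np.array([m[1],-m[0],0])
seat=np.array([.670-.015*m[0],.1595-.015*m[1],.064])+.00095*u
R2=tool(m,np.radians(43));R2[:,:2]*=-1
def show():
    s=robot.get_state();p=np.array(s["ee_pos"])-seat;F=np.array(s["force"])
    print("t %.2f"%s["time"],"open %.4f"%s["opening"],"rel m/u/z mm",(np.array([p@m,p@u,p[2]])*1e3).round(2),"F m/u/z",np.array([F@m,F@u,F[2]]).round(1))
E
python3 - <<'E'
from h import *
import pickle;c=pickle.load(open("wrist2.pkl","rb"))
tcp=np.array(robot.get_state()["ee_pos"])
print(proj("wrist",[tcp+.095*m+[0,0,.014],tcp-.035*m+[0,0,.014],tcp-.035*m+[0,0,.014]],c).round(1))
G=seat-.095*m+[0,0,.094]
robot.move_linear(G-.03*m,.12,frame=R2);robot.pause(.2);show()
hit=robot.move_linear(G+.006*m,.03,threshold=8);print(hit);show()
for nme in("wrist",):
    c=robot.camera_info(nme);f=robot.grab_frame(nme);np.save(nme+"3.npy",f);crop(f,150,0,220,200,3,"pics/w3.png")
    pickle.dump(c,open("wrist3.pkl","wb"))
E
```

```text
[[254.3  98.3]
 [254.5 287.7]
 [254.5 287.7]]
t 7.17 open 0.0216 rel m/u/z mm [-125.8     0.37   94.28] F m/u/z [-0.8  0.4 -2. ]
True
t 8.11 open 0.0215 rel m/u/z mm [-95.06  -0.19  93.26] F m/u/z [-1.1 -0.  -2.9]
```

View pics/w3.png

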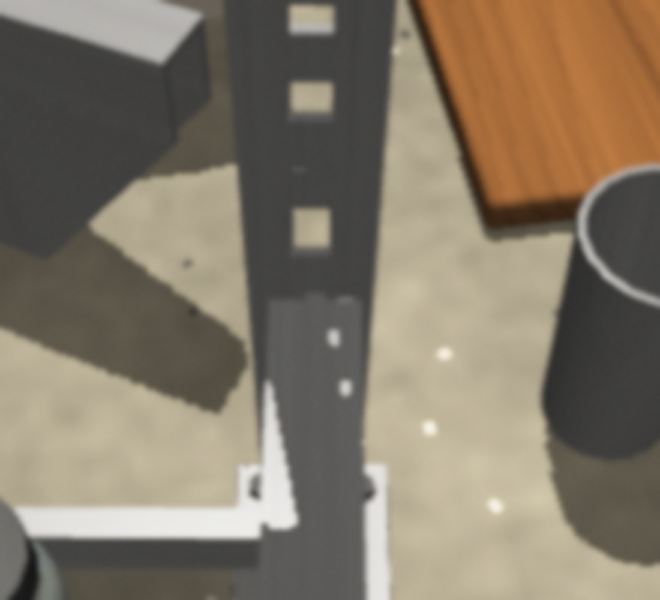

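The bracket stopped at exactly the expected depth (-95 mm; a hook tip on the face would have stopped it at -104). The heel is flush and centred in the crop (313 against slot 312). Now I lower it while held so that the tangs catch behind the wall.

```bash
python3 - <<'E'
from h import *
G=seat-.095*m+[0,0,.082]
hit=robot.move_linear(G+[0,0,.009]+.0003*m,.02,threshold=15,frame=R2);print(hit);show()
if not hit:
    hit=robot.move_linear(G+[0,0,.004]+.0003*m,.02,threshold=25);print(hit);show()
robot.pause(.2);show()
p=np.array(robot.get_state()["ee_pos"])
print("pull",robot.move_linear(p-.004*m,.02,threshold=8));show()
E
```

```text
False
t 8.42 open 0.0218 rel m/u/z mm [-9.498e+01  6.000e-02  9.079e+01] F m/u/z [-3.9 -0.6 -1.4]
False
t 8.82 open 0.0213 rel m/u/z mm [-95.91   0.78  86.29] F m/u/z [-10.2  -0.9   6.2]
t 9.02 open 0.0214 rel m/u/z mm [-95.83   0.79  86.4 ] F m/u/z [-11.5  -0.2   6.2]
pull True
t 9.22 open 0.0213 rel m/u/z mm [-96.53   0.26  86.09] F m/u/z [ 0.9  0.9 -1.5]
```

```bash
python3 - <<'E'
from h import *
p=np.array(robot.get_state()["ee_pos"])
print("pull",robot.move_linear(p-.005*m,.02,threshold=10));show()
robot.pause(.1)
c=robot.camera_info("wrist");f=robot.grab_frame("wrist");crop(f,180,0,150,300,2,"pics/w4.png")
g=cv2.cvtColor(f,cv2.COLOR_RGB2GRAY);print(g[92:112,250:258].mean(1).astype(int))
tcp=np.array(robot.get_state()["ee_pos"]);print(proj("wrist",[tcp+.095*m+[0,0,.014],seat+[0,0,.1],seat+[0,0,.096]],c).round(1))
E
```

```text
pull True
t 9.43 open 0.0217 rel m/u/z mm [-96.75  -0.49  86.19] F m/u/z [ 5.1  1.3 -1.4]
[81 80 78 80 86 90 91 91 91 91 91 91 91 90 91 90 91 90 91 91]
[[253.9  97.4]
 [254.7  95.6]
 [254.7  99.5]]
```

View pics/w4.png

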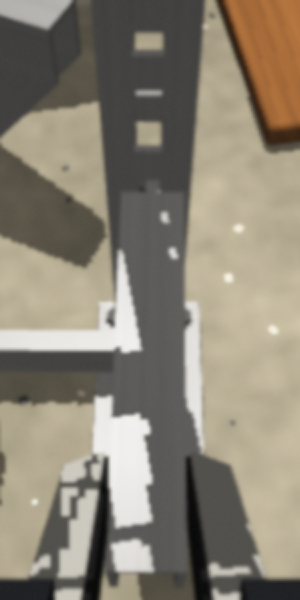

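The heel is about 4 mm above its final place and level, and the hooks hold against a pull. I release, back off, and press at heel_top with closed fingers, leaning 52° so the wrist camera clears the shelf.

```bash
cat >> h.py <<'E'
L=np.radians(52);R3=tool(m,L);R3[:,:2]*=-1
def press(h,dm=-.018): # TCP so that the lower tip edge touches height h (above seat) at dm
    low=-.008*(np.cos(L)*m+np.sin(L)*np.array([0,0,1]));return seat+dm*m+[0,0,h]-low-.019*R3[:,2]
E
python3 - <<'E'
from h import *
for p in(press(.12,-.07),press(.107),press(.096)):
    q=robot.ik(p,R3);print(None if q is None else np.round(q,2))
robot.gripper_to(.05);show()
p=np.array(robot.get_state()["ee_pos"])
print(robot.move_linear(p-.09*R2[:,2],.12,threshold=10));show()
c=robot.camera_info("wrist");f=robot.grab_frame("wrist");crop(f,130,0,250,384,1.56,"pics/w5.png")
print(proj("wrist",[seat+[0,0,.1],seat+[0,0,.1]-.13*m],c).round(1))
E
```

```text
[ 0.69  0.66 -0.59  1.65 -0.65  1.07  0.4 ]
[ 0.63  0.67 -0.61  1.67 -0.67  0.98  0.37]
[ 0.63  0.69 -0.61  1.67 -0.67  0.96  0.39]
t 10.22 open 0.0501 rel m/u/z mm [-97.38  -0.55  85.82] F m/u/z [0.5 0.6 0.2]
False
t 11.12 open 0.0499 rel m/u/z mm [-158.15   -0.91  151.19] F m/u/z [0.8 0.6 0.8]
[[255.   94.2]
 [255.1 220.4]]
```

View pics/w5.png

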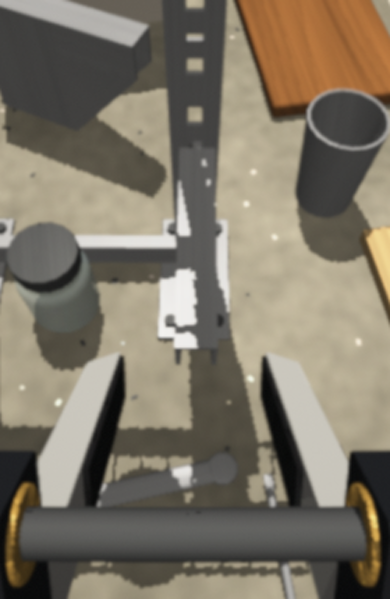

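The bracket hangs by its hooks, level: heel at row 95 and nose at row 222, against 94 and 220 predicted for 4 mm high. Pressing.

```bash
python3 - <<'E'
from h import *
robot.gripper_to(0.0)
robot.move_ptp(press(.13,-.07),R3);show()
print(robot.move_linear(press(.112,-.018),.1,threshold=8));robot.pause(.2);show()
z0=press(0)[2]
for v in (.104,.101,.0985,.096,.0945,.093,.091):
    hit=robot.move_linear(press(v),.02,threshold=45)
    s=robot.get_state();print("tip h mm",round((s["ee_pos"][2]-z0)*1e3,2),hit,end=" ");show()
    if hit or s["force"][2]>45:break
E
```

```text
t 12.43 open 0.0007 rel m/u/z mm [-79.5   -0.39 147.55] F m/u/z [-1.1  0.3  1.1]
False
t 13.33 open 0.0008 rel m/u/z mm [-28.77   0.32 130.05] F m/u/z [-0.5  0.1 -0. ]
tip h mm 103.95 False t 13.88 open 0.0008 rel m/u/z mm [-2.8030e+01 -1.0000e-02  1.2195e+02] F m/u/z [-0.  -0.4 -0.2]
tip h mm 100.87 False t 14.18 open 0.0003 rel m/u/z mm [-2.8070e+01 -5.0000e-02  1.1887e+02] F m/u/z [-0.  -0.2  0.2]
tip h mm 98.36 False t 14.46 open 0.0005 rel m/u/z mm [-2.8080e+01 -5.0000e-02  1.1636e+02] F m/u/z [-0.  -0.4  0.3]
tip h mm 95.87 False t 14.73 open 0.0005 rel m/u/z mm [-2.8030e+01 -7.0000e-02  1.1387e+02] F m/u/z [-1.  -1.2  0.2]
tip h mm 94.41 False t 14.98 open 0.0006 rel m/u/z mm [-2.8050e+01 -2.0000e-02  1.1241e+02] F m/u/z [-1.1 -0.4 -0.2]
tip h mm 92.89 False t 15.23 open 0.0006 rel m/u/z mm [-2.8060e+01 -4.0000e-02  1.1089e+02] F m/u/z [-0.3 -0.7  0. ]
tip h mm 90.86 False t 15.48 open 0.0004 rel m/u/z mm [-2.8050e+01 -6.0000e-02  1.0887e+02] F m/u/z [-1.3  0.8  0.3]
```

```bash
python3 - <<'E'
from h import *
z0=press(0)[2]
for v in np.arange(.089,.076,-.0015):
    hit=robot.move_linear(press(v),.02,threshold=50)
    s=robot.get_state();print("tip h mm",round((s["ee_pos"][2]-z0)*1e3,2),hit,end=" ");show()
    if hit or s["force"][2]>45:break
E
```

```text
tip h mm 88.87 False t 15.73 open 0.0004 rel m/u/z mm [-2.8050e+01 -4.0000e-02  1.0688e+02] F m/u/z [ 0.4 -1.  -0.5]
tip h mm 87.43 False t 15.98 open 0.0003 rel m/u/z mm [-2.8050e+01 -3.0000e-02  1.0543e+02] F m/u/z [-0.2  0.   0.3]
tip h mm 85.91 False t 16.23 open -0.0000 rel m/u/z mm [-2.8070e+01 -2.0000e-02  1.0391e+02] F m/u/z [ 0.2  0.4 -0. ]
tip h mm 84.4 False t 16.48 open 0.0003 rel m/u/z mm [-2.804e+01 -5.000e-02  1.024e+02] F m/u/z [ 0.3 -0.4 -0.4]
tip h mm 82.93 False t 16.73 open 0.0001 rel m/u/z mm [-2.8020e+01 -4.0000e-02  1.0093e+02] F m/u/z [ 0.2  0.7 -0.5]
tip h mm 81.72 False t 16.98 open 0.0003 rel m/u/z mm [-28.01   0.16  99.72] F m/u/z [-1.3 -0.4  3.5]
tip h mm 80.63 False t 17.23 open 0.0005 rel m/u/z mm [-27.96   0.38  98.63] F m/u/z [-1.1 -0.9  8.2]
tip h mm 79.42 False t 17.48 open 0.0006 rel m/u/z mm [-27.93   0.54  97.42] F m/u/z [-2.3  0.1 10.7]
tip h mm 77.77 False t 17.73 open 0.0003 rel m/u/z mm [-27.84   0.41  95.77] F m/u/z [-1.  -0.1  8. ]
```

Contact came about 13 mm lower than geometry says it should. I look before pressing further.

```bash
python3 - <<'E'
from h import *
show()
c=robot.camera_info("wrist");f=robot.grab_frame("wrist");g=robot.grab_frame("side")
a=cv2.resize(f[0:384,110:400,::-1],None,fx=1.5,fy=1.5,interpolation=cv2.INTER_CUBIC)
b=cv2.resize(g[140:232,215:270+5,::-1],(344,576),interpolation=cv2.INTER_CUBIC)
cv2.imwrite("pics/w6.png",np.hstack([a,b]));np.save("side6.npy",g)
print(proj("wrist",[seat+[0,0,.096],seat+[0,0,.096]-.13*m],c).round(1),proj("side",[seat+[0,0,.096],seat+[0,0,.096]-.13*m]).round(0))
E
```

```text
t 17.73 open 0.0003 rel m/u/z mm [-27.84   0.41  95.77] F m/u/z [-1.  -0.1  8. ]
[[253.2 194.7]
 [253.2 432.4]] [[279. 175.]
 [289. 193.]]
```

View pics/w6.png

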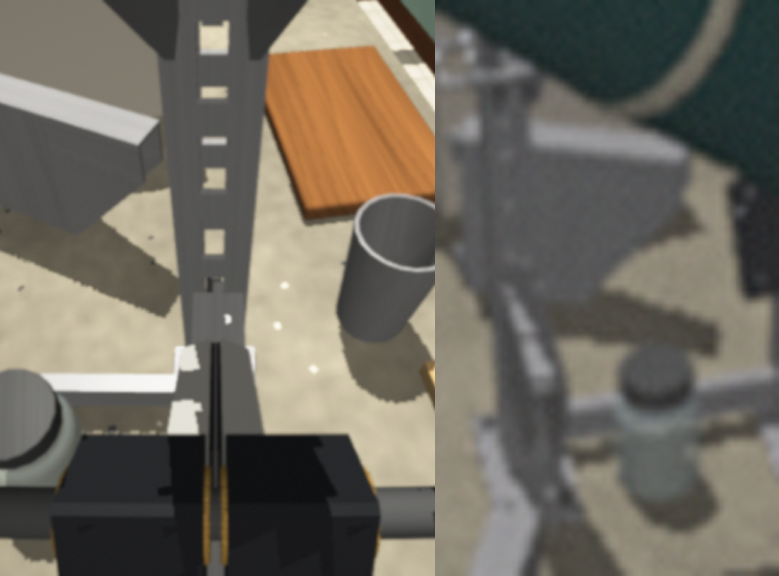

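```bash
python3 - <<'E'
from h import *
s=robot.get_state();t=np.array(s["ee_pos"]);R=np.array(s["tool_rot"])
P=lambda x,z:t+x*R[:,0]+z*R[:,2]
print("tool in m/z",(R[:,0]@m).round(3),R[2,0].round(3),(R[:,2]@m).round(3),R[2,2].round(3))
print("tip -8,0,8:",proj("wrist",[P(-.008,.019),P(0,.019),P(.008,.019),P(.008,0),P(.008,-.03),P(0,-.078)])[:,1].round(1))
for z in(.08,.085,.09,.096,.1):
    Q=onplane("wrist",[(253,194.7),(253,229.5)],.064+z);print(z,((Q-seat)@m*1e3).round(1))
f=robot.grab_frame("wrist");print("col L",f[180:300:2,245].mean(1).astype(int));print("col mid",f[180:300:2,253].mean(1).astype(int))
E
```

```text
tool in m/z 0.615 0.788 0.788 -0.615
tip -8,0,8: [231.9 220.8 209.4 219.9 240.8 310.6]
0.08 [ 11.2 -17.2]
0.085 [  7.7 -20. ]
0.09 [  4.2 -22.8]
0.096 [  0.  -26.2]
0.1 [ -2.8 -28.4]
col L [ 84  84  84  86  85  86  83  88 101 102 102 102 101 102 102 101 102 101
 102 102 102 102 101  99  92  90  89  91  91  90  91  90  91  91  91  90
  90  90  90  90  90  90  90  91  92  98 109 101  90  90  91  90  90  90
  78  36  22  21  21  22]
col mid [85 85 85 76 88 95 96 96 96 98 97 97 97 97 98 97 98 98 98 98 97 98 98 96
 70 44 43 43 43 43 43 43 44 42 43 43 43 43 43 43 42 43 43 42 43 43 44 42
 43 42 43 43 43 43 43 43 43 42 43 43]
```

Both the visible tip row (228, when 209 was expected) and the contact height say the real fingertips end about 11 mm behind the nominal TCP. So I was pressing about 42 mm out. I shift 22 mm closer to the upright and press to the hard stop.

```bash
python3 - <<'E'
from h import *
p=np.array(robot.get_state()["ee_pos"])
robot.move_linear(p+[0,0,.012],.06);show()
B=seat-.007*m
print(robot.move_linear(B+[0,0,.108],.06,frame=R3,threshold=8));robot.pause(.1);show()
for v in list(np.arange(.102,.0835,-.0015)):
    hit=robot.move_linear(B+[0,0,v],.02,threshold=50)
    show()
    if hit or robot.get_state()["force"][2]>45:print(hit);break
E
```

```text
t 18.25 open 0.0004 rel m/u/z mm [-27.84   0.52 108.06] F m/u/z [-0.1 -0.7 -0.1]
False
t 18.85 open 0.0000 rel m/u/z mm [-7.2600e+00  7.0000e-02  1.0788e+02] F m/u/z [ 0.7 -0.1  0.5]
t 19.30 open 0.0005 rel m/u/z mm [-7.0500e+00 -2.0000e-02  1.0186e+02] F m/u/z [-0.5  0.7  0.6]
t 19.55 open 0.0004 rel m/u/z mm [-6.9900e+00 -2.0000e-02  1.0045e+02] F m/u/z [ 0.3 -0.4 -0.4]
t 19.80 open 0.0005 rel m/u/z mm [-6.990e+00 -4.000e-02  9.891e+01] F m/u/z [-0.4  1.  -0. ]
t 20.05 open 0.0003 rel m/u/z mm [-6.990e+00 -2.000e-02  9.743e+01] F m/u/z [-0.1  0.5 -0.4]
t 20.30 open 0.0004 rel m/u/z mm [-6.930e+00  6.000e-02  9.613e+01] F m/u/z [0.5 0.7 3. ]
t 20.55 open -0.0000 rel m/u/z mm [-6.930e+00  1.000e-02  9.452e+01] F m/u/z [-0.7  0.2  3.1]
t 20.80 open 0.0006 rel m/u/z mm [-6.77  0.26 93.73] F m/u/z [-2.9 -0.8 10.4]
t 21.05 open 0.0005 rel m/u/z mm [-6.7   0.64 93.23] F m/u/z [-6.2 -2.5 19.4]
t 21.30 open 0.0001 rel m/u/z mm [-6.61  1.06 92.76] F m/u/z [-10.6  -5.6  30.4]
t 21.55 open 0.0006 rel m/u/z mm [-6.54  1.54 92.41] F m/u/z [-14.5  -8.   41. ]
t 21.80 open 0.0004 rel m/u/z mm [-6.46  1.94 92.03] F m/u/z [-19.5 -11.6  52.3]
False
```

```bash
python3 - <<'E'
from h import *
import pickle
robot.move_linear(seat-.007*m+[0,0,.106],.06)
robot.move_linear(seat-.09*m+[0,0,.125],.12);show()
robot.move_ptp(seat-.158*m-.0009*u+[0,0,.151],R2);robot.pause(.2);show()
c=robot.camera_info("wrist");f=robot.grab_frame("wrist");np.save("w7.npy",f);crop(f,100,0,270,240,2.4,"pics/w7.png")
for h in(0,.003,.006):print(h,proj("wrist",[seat+[0,0,.096+h],seat+[0,0,.096+h]-.13*m],c).round(1).tolist())
fit=seat-.1985*u;print("fitted heel/nose",proj("wrist",[fit+[0,0,.096],fit+[0,0,.096]-.13*m],c).round(1).tolist())
g=cv2.cvtColor(f,cv2.COLOR_RGB2GRAY);print("heel col",g[84:110,247].tolist(),g[84:110,263].tolist());print("nose",g[208:236,250].tolist())
print("slot col",g[60:110,253:256].mean(1).astype(int).tolist())
E
```

```text
t 23.12 open 0.0003 rel m/u/z mm [-89.1   -0.33 125.01] F m/u/z [-0.2  0.6  0.4]
t 23.71 open 0.0005 rel m/u/z mm [-156.93   -1.57  150.14] F m/u/z [-0.4  0.4  0.3]
0 [[255.6, 97.2], [255.9, 223.2]]
0.003 [[255.6, 95.0], [255.9, 221.9]]
0.006 [[255.6, 92.8], [255.9, 220.4]]
fitted heel/nose [[53.7, 98.8], [11.4, 222.3]]
heel col [63, 64, 63, 63, 63, 63, 62, 62, 63, 63, 63, 63, 62, 66, 72, 80, 85, 86, 85, 86, 87, 87, 87, 87, 88, 87] [63, 63, 63, 63, 63, 63, 63, 63, 63, 63, 63, 64, 64, 65, 70, 80, 86, 88, 88, 88, 89, 89, 89, 89, 98, 112]
nose [234, 234, 234, 234, 234, 231, 214, 154, 99, 87, 98, 152, 212, 231, 233, 233, 232, 223, 193, 170, 157, 144, 136, 135, 134, 133, 133, 133]
slot col [63, 63, 63, 63, 63, 63, 64, 73, 99, 131, 148, 153, 156, 159, 161, 162, 156, 139, 110, 87, 74, 67, 64, 64, 63, 63, 64, 63, 63, 64, 64, 64, 62, 59, 57, 59, 63, 66, 73, 80, 84, 86, 86, 86, 86, 86, 87, 86, 86, 86]
```

View pics/w7.png

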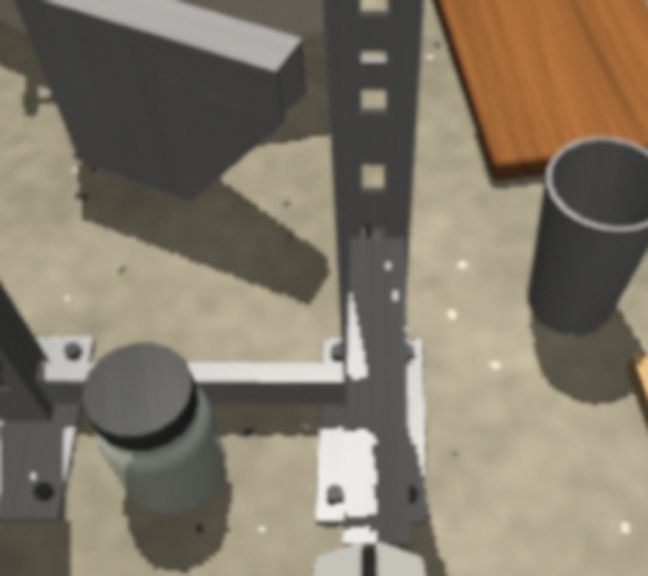

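```bash
python3 - <<'E'
from h import *
f=np.load("w7.npy");g=cv2.cvtColor(f,cv2.COLOR_RGB2GRAY)
for x in(48,53,58):print(x,g[86:116,x].tolist())
p=np.array(robot.get_state()["ee_pos"]);robot.move_linear(p-.05*R2[:,2],.15);robot.pause(.3);show()
c=robot.camera_info("wrist");f=robot.grab_frame("wrist");g=cv2.cvtColor(f,cv2.COLOR_RGB2GRAY)
P=proj("wrist",[seat+[0,0,.096],seat+[0,0,.096]-.13*m,seat-.1985*u+[0,0,.096],seat-.1985*u+[0,0,.096]-.13*m],c);print(P.round(1))
for q in P:
    x,y=q.astype(int);print((x,y),[int(v) for v in g[y-10:y+12,x-7]],[int(v) for v in g[y-10:y+12,x+7]])
E
```

```text
48 [62, 62, 61, 59, 52, 46, 42, 42, 42, 42, 45, 53, 70, 79, 83, 83, 83, 83, 83, 83, 83, 84, 84, 84, 85, 85, 85, 84, 84, 84]
53 [62, 61, 62, 61, 61, 60, 57, 53, 50, 53, 62, 72, 81, 85, 85, 84, 84, 84, 84, 84, 86, 96, 119, 144, 153, 148, 128, 102, 88, 86]
58 [55, 58, 60, 61, 61, 61, 61, 62, 61, 62, 66, 86, 113, 123, 110, 93, 87, 86, 85, 86, 85, 84, 81, 77, 73, 67, 63, 57, 53, 49]
t 24.53 open 0.0000 rel m/u/z mm [-190.64   -1.71  186.36] F m/u/z [ 0.  -0.2  0.3]
[[255.3  96.4]
 [255.6 203.4]
 [ 78.2  97.6]
 [ 46.2 203.1]]
(np.int64(255), np.int64(96)) [63, 62, 63, 63, 63, 62, 62, 62, 62, 63, 64, 69, 77, 83, 85, 86, 85, 86, 87, 87, 86, 87] [62, 63, 63, 63, 63, 63, 62, 62, 62, 63, 65, 71, 79, 86, 88, 88, 88, 88, 89, 96, 109, 120]
(np.int64(255), np.int64(203)) [233, 233, 231, 213, 153, 100, 98, 151, 212, 231, 234, 233, 218, 165, 120, 118, 120, 123, 128, 131, 131, 132] [85, 85, 84, 85, 85, 85, 85, 85, 84, 85, 85, 84, 81, 74, 72, 74, 75, 76, 76, 79, 79, 79]
(np.int64(78), np.int64(97)) [62, 62, 58, 52, 46, 44, 46, 50, 54, 63, 74, 82, 86, 86, 85, 85, 85, 85, 84, 83, 83, 84] [46, 48, 51, 55, 58, 60, 60, 61, 63, 71, 75, 75, 72, 67, 63, 59, 55, 50, 48, 47, 45, 44]
(np.int64(46), np.int64(203)) [97, 87, 83, 90, 120, 156, 172, 170, 156, 118, 75, 55, 63, 89, 122, 145, 155, 158, 160, 160, 162, 160] [83, 83, 84, 83, 83, 83, 83, 83, 78, 69, 59, 49, 43, 43, 43, 45, 58, 88, 123, 148, 157, 159]
```

```bash
python3 - <<'E'
from h import *
robot.sign_off();show()
E
```

```text
the job is handed in; nothing more can be done
the job is handed in; nothing more can be done
```

The loose 130 mm bracket is fitted to the lower slots of the far upright, the one that had none, and the job is handed in. I pressed it down to a hard stop, let go and moved the hand clear. My last clock reading was about 24.5 s of the 53 s allowed.

**How it went:** I gripped it leaning back 43° and pushed the hooks in until the rear edge met the upright at the expected depth. I lowered it to about 4 mm above home, checked with a pull that the hooks held, released it, and pressed on top near the heel with closed fingers.

**Checks that agreed:**
- **Hard stop:** the last press moved freely and then stiffened, reaching 52 N in the vertical.
- **Height:** the heel edge sits within 1–2 pixels of its predicted home position, on the low side. It is not above its partner by the same measure.
- **Clearance:** the force on the tool was about zero once I backed off.

**Checks that disagreed or were not made:**
- **First press:** the fingertips seemed to end about 11 mm behind the nominal grasp point, so I pressed about 42 mm out, past the 40 mm limit. I moved in to about 20 mm and pressed again.
- **Tongue snap:** I saw no clear snap, only a small peak of about 11 N and a drop in the first press. I judge it locked from the hard stop and the heel height, not from a lift test.
- **Tools and jar:** I meant to leave them alone and the later wrist views showed nothing disturbed, but I did not measure them.

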